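Scrub out the coffee canister and snap it shut

TASK

Take the bottle brush that leans in the mug and scrub out the open steel canister: three full up-and-down strokes with the bristles pressed against the inside wall, each from the floor of the canister up until about half of the bristles show above its mouth. Then stand the brush back in the mug, bristles down, and only after that swing the canister's lid over and press it down until it snaps fully shut. Leave the mug where it stands, and do not push the jar, mill or tin about.

Things in the scene. Friction and masses are not known exactly. Their poses are not given: they have to be found in the camera images.
- canister: Plain round steel canister, open on top, standing fast (cannot be pushed). Outside diameter 90, rim 105 high, inside radius 40, inner floor 6 above its underside. Origin: centre of the underside; z up; +x points to the lid's hinge side, -x to the catch. Hinge line along y at x = +53, z = 107.
- canister_lid (a joint): Angle of the canister's flat round lid (92 across, 8 thick, reaching 109 from the hinge line): 0 = shut, 1.57 = upright at the hinge side, start 1.45 to 1.75. Shut, its top face is 114 above the canister's underside. Stiff hinge: stays where left, 1 N at the tab moves it. At 0.09 it meets a snap catch: about 7 N on the tab (9 N 13 mm farther in) passes it; it then stays at 0.
- canister_lid_tab (a point): The middle of the top of the lid's dark thumb tab (13 x 30), 102 from the hinge line.
- brush: Bottle brush 225 long, 90 g: white round handle (110 long, 20 across at the origin), thin steel neck, grey bristle head 42 across, 76 long. Origin: grip point on the axis, 35 from the handle's end, 190 from the bristle end; z points to the handle's end. Starts leaning about 0.4 rad in the mug, bristles down. The springy neck, 105 above the bristle end, bends sideways: 10 mm takes 1 to 2 N.
- brush_tip (a point): The centre of the bristle end of the brush (moves with the head as the neck bends).
- mug: Speckled white stoneware mug, loose, bowl 78 across and 100 high, with a handle; about 260 g. Origin: on its underside, 17 from the middle of the bowl towards the handle; y points from the handle to the bowl, z up.
- mug_floor (a point): Centre of the mug's bowl on its inner floor, 7 above its underside; the bowl has about 30 free radius inside.
- mug_mouth (a point): Centre of the mug's mouth, level with the rim, 100 above the underside.
- sugar_jar: Bystander: clip-top glass jar with sugar, 97 x 95 x 142 high, upright, about 0.55 kg. Origin: centre of its underside.
- pepper_mill: Bystander: dark wooden pepper mill, 58 across, 170 high. Origin: centre of its underside.
- tin: Bystander: round food tin, 86 across, 40 high. Origin: centre of its underside.
- coffee_maker: Black drip coffee maker behind the work, fixed, 219 deep, 162 wide, 317 high, with its carafe, whose handle reaches 130 to the right of the origin. Origin: centre of its underside; its front is 106 nearer the robot. Keep the gripper clear of it, and of the tall white pantry on the left (from x = 0.38, y = 0.32 on): draw the arm in before swinging past.

How it is judged:
By the outcome, as a careful person would: the job done as asked, in the order asked, and still so for the second after the job is handed in, with the robot touching nothing.
It also fails if it takes over 72 s, if anything falls off the work surface, if the arm or the gripper's body presses on something with over 40 N, if the wrist force passes 120 N, or if a joint passes its speed limit or range.

ROBOT

A 6-joint arm with a two-finger parallel gripper is mounted at the origin on a cart in front of the work surface, level with it; the furniture and walls round the work are solid. World frame = base frame: x ahead of the robot, y to its left, z up, the work surface at z = 0. Lengths are in mm, angles in degrees, forces in N, time in s.
With the tool pointing down it reaches from about 350 to 800 mm from the base axis. Payload 7.3 kg.
Tool frame: the origin (TCP) lies at the very end of the fingers, on their centre line; the grasp point (between the pads) lies 19 mm behind it; z points along the fingers, y is the line along which they close (so a half turn about z gives the same grasp; the last joint's range is limited). The gripper opens to 85 mm and grips with 20 to 120 N. Pads are 22 mm wide; open, the fingers measure 114 mm over their backs; the gripper's body (76 mm by 85 mm) begins 54 mm behind the grasp point. The pads swing forward as they close: fully open they stand 13 mm farther back than shut.
Start: joints at [-74.886, 19.595, 87.324, -0, 73.075, -8.365], TCP at [209.197, -481.54, 231.322] pointing down, gripper open.
Joint ranges: [-145.02, 145.02], [-44.19, 115.74], [2.07, 154.8], [-57.11, 237.11], [16.16, 152.29], [-177.93, 177.93]. Speed limits (degrees/s): [147.25, 147.25, 180, 180, 180, 180].

INTERFACE

Orientations are given as a 3x3 rotation matrix whose columns are the frame's x, y, z axes.
In Python, from plant import env gives the robot as it stands.
- The arm moves only by the tool arm_command, never from a script. Its argument "motion" is a list of rows, each a list of 3 entries, a list of its own where there are three numbers: the shift along the tool's x, y, z scaled (see below), then the turn, a rotation vector about the tool's x, y, z scaled (see below), then the opening, from 0 (shut) to 1 (fully open). In form: [[[x, y, z], [ax, ay, az], gripper], ...]. A call has 1 to 20 rows; each row is the pose to reach, as a shift and turn from the pose commanded when the call began, along the tool's axes at that moment, turning the shorter way round; what a row does not reach only later rows make up. The controller multiplies each number of a shift by 1000 mm and each number of a turn by pi rad. A row lasts 1/12 s, in which the tool goes at most 41.7 mm and 7.16 degrees, less where a joint would pass 70% of its speed; a pose out of reach is approached as far as the arm can. A call with a number of a shift or a turn outside -1 to 1 is refused whole. A call with a gripper value outside its range is refused whole. The fingers move at their own pace and stop on an object; "grip_force" is the grip in N (left out, the last holds). Time passes only in rows, so rows that repeat a pose let the fingers close. It gives the time, the measured TCP pose, the force, the opening and the grip force at its end, in the units of the state.
- env.state(): the state, without advancing time (a new reading comes with each control period).
- env.read_camera(name): name is "scene" or "top" or "wrist"; returns a dict with "img" (480x640x3 uint8, red, green, blue), "intrinsics" (3x3 intrinsics, pixels), "D" ([k1, k2, p1, p2, k3] as OpenCV has them; the pictures are not rectified), "view" (4x4, takes a point from world to camera coordinates). Camera axes: x right, y up, looking along -z (the intrinsics and any distortion apply to the point x, -y, -z); pixel columns grow to the right and rows downward; lengths in mm; the calibration is good to about 2 mm. A picture is of the moment at which its call begins. There is no depth.
- env.close_job(): hands the job in; it is judged then, once.
Trained networks look in a picture, given as the dict that the camera call returned (one of the last four; its "shot" number tells which), for a name from the list of things; names that differ only in an ending like _2 or _b are one class to them, and where a whole thing is asked for, a point or a joint stands for the part that bears it (a point fixed in the world has none). Each returns a list of dicts, best first, with "p" (0 to 1); they miss things now and then, are a little off and sometimes report something else, mostly with a low value. They report only what shows in the picture. A call takes as long as a camera call.
- env.spot_in(query, picture): "xy" ([column, row] in pixels, amid what is visible of it).
The state is a dict: "time": time; "q": joint angles; "qd": joint speeds; "tau": joint torques, N m; "ee_pos": TCP position; "orientation": TCP orientation; "wrist_force": force on the tool from outside, world axes, zero at the start; "torque": the same for the moment, N m; "opening": finger opening in mm; "finger_force": force on a finger pad.
Only numpy, scipy, OpenCV 4.12 (cv2) and the standard library are available. Lean on these libraries where they do the work, as an engineer would, in place of code of your own. Each camera call takes 0.05 s, during which the arm holds its last target. There are 200 camera calls.

## Working session

There is one attempt and no reset: what is moved stays moved. The work goes in short steps, Python scripts to look and compute and a tool call to move; the robot and the scene stay as the last step left them, time stands still between calls to the robot, and variables do not carry over. Pictures are saved under pics/ and viewed, at most 10 in all, crops included, and the job is handed in when it is done.

Besides the shell and the picture viewer there is one more tool, called after "Call:" by a JSON object that holds its "op" and its "data", one argument or row to a line. arm_command: Moves the arm, as the interface text tells. Its arguments: {"type":"object","properties":{"motion":{"type":"array","items":{"type":"array"}},"grip_force":{"type":"number"}},"required":["motion"]}

```bash
ls; mkdir -p pics; cat > h.py <<'E'
import numpy as np, cv2, pickle
from plant import env
def save(r,n): cv2.imwrite('pics/'+n, cv2.cvtColor(r['img'],cv2.COLOR_RGB2BGR))
def ray(r,xy):
    K=np.array(r['intrinsics']);D=np.array(r['D'],float);V=np.array(r['view'])
    u=cv2.undistortPoints(np.array([[xy]],float),K,D)[0,0]
    d=V[:3,:3].T@np.array([u[0],-u[1],-1]);c=-V[:3,:3].T@V[:3,3]
    return c,d/np.linalg.norm(d)
def tri(L):
    A=0;b=0
    for c,d in L:
        P=np.eye(3)-np.outer(d,d);A=A+P;b=b+P@c
    x=np.linalg.solve(A,b);return x,[round(float(np.linalg.norm((np.eye(3)-np.outer(d,d))@(x-c))),1) for c,d in L]
def atz(r,xy,z):
    c,d=ray(r,xy);return c+d*(z-c[2])/d[2]
def proj(r,p):
    V=np.array(r['view']);p=V[:3,:3]@np.array(p,float)+V[:3,3];p=p*[1,-1,-1]
    return cv2.projectPoints(p[None],np.zeros(3),np.zeros(3),np.array(r['intrinsics']),np.array(r['D'],float))[0].ravel()
def keep(rs,n): pickle.dump(rs,open(n,'wb'))
def load(n): return pickle.load(open(n,'rb'))
def rel(p,z=None,y=None):
    s=env.state();R=np.array(s['orientation']);return R.T@(np.array(p)-np.array(s['ee_pos']))/1000
E
python3 - <<'E'
from h import *
np.set_printoptions(precision=1,suppress=True)
rs={}
for n in ['scene','top']:
    r=env.read_camera(n);rs[n]=r;save(r,n+'0.png')
    print(n,-np.array(r['view'])[:3,:3].T@np.array(r['view'])[:3,3])
    for q in ['canister','canister_lid','canister_lid_tab','brush','brush_tip','mug','mug_floor','mug_mouth','sugar_jar','pepper_mill','tin','coffee_maker']:
        print(q,[(np.round(d['xy']),round(d['p'],2)) for d in env.spot_in(q,r)[:2]])
keep(rs,'r0.pkl')
print(env.state())
E
```

```text
pics
scene [-296.4 -221.   695.5]
canister []
canister_lid [(array([311., 232.]), 0.77)]
canister_lid_tab [(array([313., 234.]), 0.9)]
brush [(array([460., 266.]), 0.72)]
brush_tip [(array([462., 264.]), 0.26)]
mug [(array([423., 312.]), 0.96)]
mug_floor [(array([420., 312.]), 0.76)]
mug_mouth [(array([422., 310.]), 0.75), (array([462., 263.]), 0.45)]
sugar_jar [(array([186., 245.]), 0.48)]
pepper_mill [(array([420., 236.]), 0.58)]
tin []
coffee_maker []
top [381.1  -7.5 969.3]
canister [(array([314., 289.]), 0.75)]
canister_lid [(array([315., 267.]), 0.95)]
canister_lid_tab [(array([316., 266.]), 0.91)]
brush [(array([431., 285.]), 0.73)]
brush_tip [(array([414., 283.]), 0.77)]
mug [(array([412., 271.]), 0.87)]
mug_floor [(array([411., 273.]), 0.68), (array([430., 286.]), 0.66)]
mug_mouth [(array([413., 277.]), 0.91)]
sugar_jar [(array([225., 292.]), 0.7)]
pepper_mill [(array([397., 183.]), 0.95)]
tin [(array([217., 208.]), 0.95), (array([407., 275.]), 0.52)]
coffee_maker [(array([315., 289.]), 0.7)]
{'time': 1.3, 'q': array([-74.9,  19.6,  87.3,  -0. ,  73.1,  -8.4]), 'qd': array([ 0. ,  0. ,  0.1,  0. , -0. , -0.1]), 'tau': array([  0. , -43.4, -24.6,  -0. ,   0. ,   0. ]), 'ee_pos': array([ 209.2, -481.6,  231.3]), 'orientation': array([[ 0.9,  0.4,  0. ],
       [ 0.4, -0.9, -0. ],
       [-0. ,  0. , -1. ]]), 'wrist_force': array([-0.3,  0.4,  0.3]), 'torque': array([ 0., -0.,  0.]), 'finger_force': 0.0, 'opening': 85.47733490535484}
```

View pics/scene0.png

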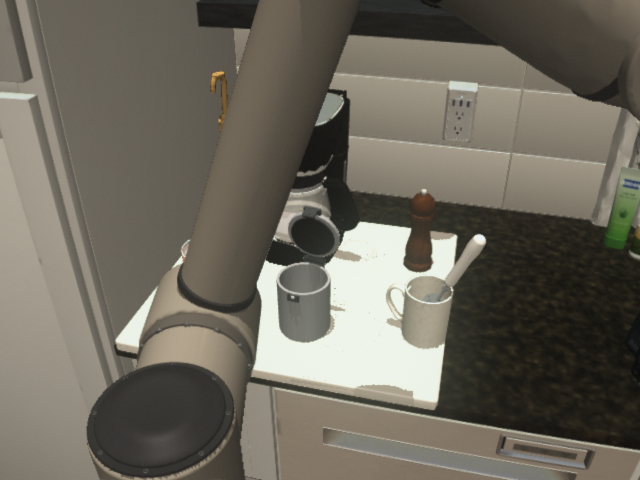

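View pics/top0.png

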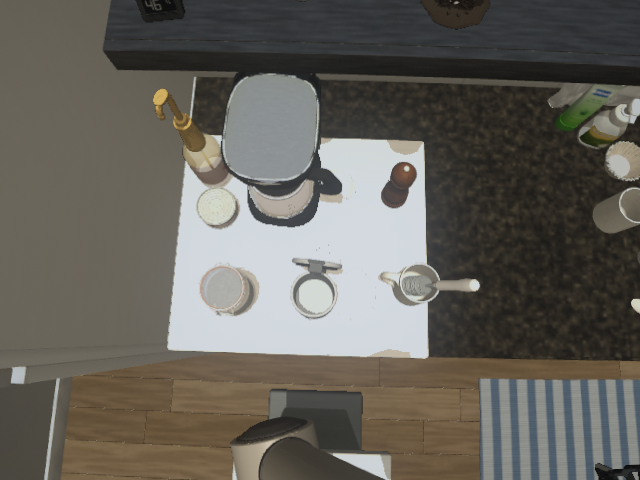

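```bash
python3 - <<'E'
from h import *
rs=load('r0.pkl')
a=cv2.resize(rs['scene']['img'][195:355,270:490],None,fx=3.6,fy=3.6,interpolation=cv2.INTER_CUBIC)
b=cv2.resize(rs['top']['img'][240:330,280:490],None,fx=3.8,fy=3.8,interpolation=cv2.INTER_CUBIC)
for n,i,o,s in [('ca.png',a,(270,195),3.6),('cb.png',b,(280,240),3.8)]:
    for k in range(0,230,20):
        cv2.putText(i,str(o[0]+k),(int(k*s),8),0,.35,(255,0,0));cv2.line(i,(int(k*s),8),(int(k*s),14),(255,0,0))
        cv2.putText(i,str(o[1]+k),(0,int(k*s)+4),0,.35,(255,0,0))
    save({'img':i},n)
E
```

```text
(no output)
```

View pics/ca.png

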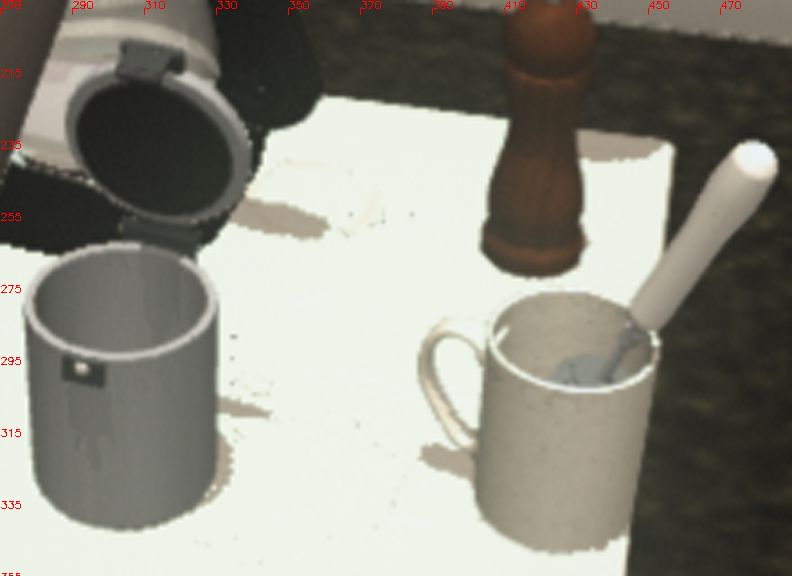

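View pics/cb.png

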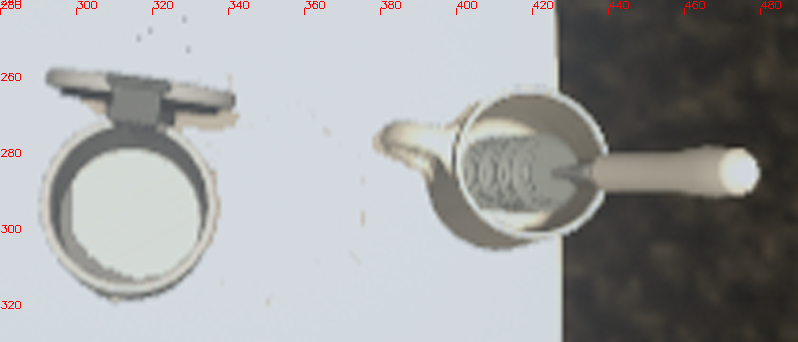

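```bash
python3 - <<'E'
from h import *
np.set_printoptions(precision=1,suppress=True)
rs=load('r0.pkl');s,t=rs['scene'],rs['top']
P={}
for n,a,b in [('rim',(303.5,278.6),(314.2,295.3)),('mug',(429.2,289.7),(420,283.6)),('hend',(480.3,240.3),(475,285.3)),('hlow',(449.2,284.4),(435.8,285.3)),('tab',(312,211),(316.5,267))]:
    x,e=tri([ray(s,a),ray(t,b)]);P[n]=x;print(n,x,e)
print('axis',(P['hend']-P['hlow']),np.linalg.norm(P['hend']-P['hlow']))
print('catch',atz(s,(293,297.5),88),'hinge',atz(t,(316.8,270.3),108),'lid ends',atz(t,(293,260),150),atz(t,(341,266.5),150))
print('mughandle',atz(t,(379.6,276.8),60))
for n,xy in [('jar',(225,287)),('mill',(402,175)),('tin',(217,208))]: print(n,atz(t,xy,{'jar':142,'mill':170,'tin':40}[n]))
print('carafe handle tip',atz(t,(341,186),150), 'cm front',atz(t,(283,226),50))
E
```

```text
rim [455.1   3.1 107.3] [0.9, 0.9]
mug [ 484.5 -201.4  100.1] [0.8, 0.8]
hend [ 470.4 -268.4  216.1] [0.3, 0.3]
hlow [ 480.4 -229.8  118.6] [3.1, 3.1]
tab [494.1  -1.3 214.7] [1.7, 1.7]
axis [-10.  -38.6  97.5] 105.31343501910362
catch [426.6  12.3  88. ] hinge [503.1   0.6 108. ] lid ends [515.   44.8 150. ] [505.6 -44.2 150. ]
mughandle [ 500.5 -127.2   60. ]
jar [461.8 168.9 142. ]
mill [ 679.9 -154.6  170. ]
tin [641.1 220.8  40. ]
carafe handle tip [661.3 -41.  150. ] cm front [603.2  75.4  50. ]
```

```bash
cat >> h.py <<'E'
from scipy.spatial.transform import Rotation as Ro
def go(p,R):
    s=env.state();R0=np.array(s['orientation']);d=R0.T@(np.array(p)-s['ee_pos'])/1000
    w=Ro.from_matrix(R0.T@np.array(R)).as_rotvec()/np.pi
    return np.round(d,4),np.round(w,4)
E
python3 - <<'E'
from h import *
np.set_printoptions(precision=4,suppress=True)
rs=load('r0.pkl');s,t=rs['scene'],rs['top']
n=[np.cross(ray(r,a)[1],ray(r,b)[1]) for r,a,b in [(s,(480.3,240.3),(449.2,284.4)),(t,(475,285.3),(435.8,285.3))]]
a=np.cross(*n);a/=np.linalg.norm(a);a*=np.sign(a[2]);print(a,np.degrees(np.arccos(a[2])))
hend=np.array([470.4,-268.4,216.1])
print('bristle end',hend-225*a,'grip',hend-35*a)
z=-a;y=np.array([0,-1,0]);y=y-z*(y@z);y/=np.linalg.norm(y);R=np.c_[np.cross(y,z),y,z]
np.save('Rg.npy',R);np.save('hend.npy',hend);print(R)
for d in [45,0,-54]: print(d,hend+a*d,*go(hend+a*d,R))
print(env.state()['orientation'])
E
```

```text
[-0.0914 -0.35    0.9323] 21.208516067352324
bristle end [ 490.9655 -189.6442    6.3392] grip [ 473.5991 -256.1491  183.4705]
[[ 0.9952  0.0342  0.0914]
 [ 0.     -0.9367  0.35  ]
 [ 0.0976 -0.3484 -0.9323]]
45 [ 466.2869 -284.1512  258.0522] [ 0.3145 -0.0786 -0.0268] [0.1058 0.0536 0.1234]
0 [ 470.4 -268.4  216.1] [ 0.3245 -0.0914  0.0152] [0.1058 0.0536 0.1234]
-54 [ 475.3357 -249.4986  165.7574] [ 0.3366 -0.1068  0.0655] [0.1058 0.0536 0.1234]
[[ 0.9172  0.3984  0.    ]
 [ 0.3984 -0.9172 -0.0001]
 [-0.      0.0001 -1.    ]]
```

Call:
{"op": "arm_command", "data": {
  "motion": [
    [[0.03,-0.008,-0.01],[0.01,0.005,0.012],1],
    [[0.06,-0.016,-0.02],[0.02,0.011,0.025],1],
    [[0.09,-0.024,-0.03],[0.032,0.016,0.037],1],
    [[0.12,-0.032,-0.03],[0.042,0.021,0.05],1],
    [[0.15,-0.04,-0.03],[0.053,0.027,0.062],1],
    [[0.18,-0.048,-0.03],[0.063,0.032,0.074],1],
    [[0.21,-0.055,-0.03],[0.074,0.038,0.086],1],
    [[0.24,-0.062,-0.03],[0.085,0.043,0.098],1],
    [[0.27,-0.07,-0.03],[0.095,0.048,0.11],1],
    [[0.3,-0.076,-0.028],[0.1058,0.0536,0.1234],1],
    [[0.3145,-0.0786,-0.0268],[0.1058,0.0536,0.1234],1],
    [[0.3145,-0.0786,-0.0268],[0.1058,0.0536,0.1234],1],
    [[0.3145,-0.0786,-0.0268],[0.1058,0.0536,0.1234],1],
    [[0.3145,-0.0786,-0.0268],[0.1058,0.0536,0.1234],1]
  ]
}}

```text
time: 2.47
ee_pos: [465.8, -284.6, 258.1]
orientation: [[0.995, 0.034, 0.091], [0.0, -0.937, 0.35], [0.097, -0.348, -0.932]]
wrist_force: [-0.1, 0.3, 0.2]
opening: 85.7
finger_force: 0.0
```

```bash
python3 - <<'E'
from h import *
np.set_printoptions(precision=4,suppress=True)
R=np.load('Rg.npy');hend=np.load('hend.npy');a=-R[:,2]
r=env.read_camera('wrist');r2=env.read_camera('scene')
save(r,'w1.png');keep([r,r2],'r1.pkl')
print('pred hend px',proj(r,hend),'low',proj(r,hend-110*a),'mug',proj(r,[484.5,-201.4,100]),'rim',proj(r,[455,3,105]))
print(env.state()['ee_pos'],env.state()['time'],*go(hend-54*a,R))
E
```

```text
pred hend px [316.3337 266.4194] low [316.4706 220.5408] mug [291.3979 211.7099] rim [115.1502 226.9118]
[ 465.6783 -284.8507  258.3208] 2.5667 [ 0.0006 -0.0006  0.0996] [ 0.0002 -0.0001 -0.0003]
```

View pics/w1.png

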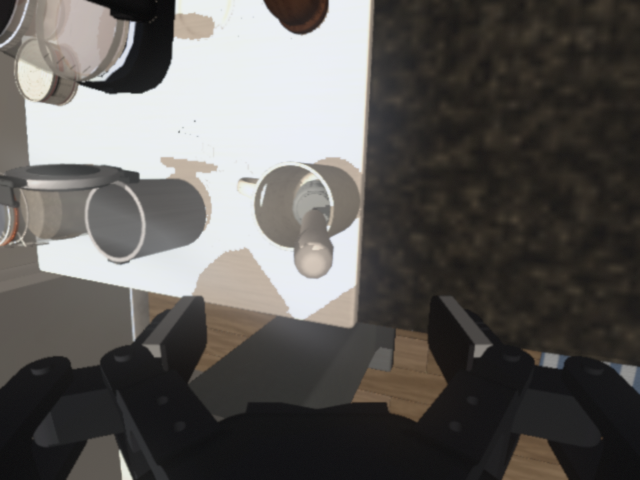

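Call:
{"op": "arm_command", "data": {
  "motion": [
    [[0,-0.001,0.02],[0,0,0],1],
    [[0,-0.001,0.045],[0,0,0],1],
    [[0,-0.001,0.07],[0,0,0],1],
    [[0,-0.001,0.09],[0,0,0],0.8],
    [[0,-0.001,0.098],[0,0,0],0.6],
    [[0,-0.001,0.098],[0,0,0],0.45],
    [[0,-0.001,0.098],[0,0,0],0.3],
    [[0,-0.001,0.098],[0,0,0],0.15],
    [[0,-0.001,0.098],[0,0,0],0.0],
    [[0,-0.001,0.098],[0,0,0],0.0],
    [[0,-0.001,0.098],[0,0,0],0.0],
    [[0,-0.001,0.098],[0,0,0],0.0],
    [[0,-0.001,0.098],[0,0,0],0.0],
    [[0,-0.001,0.098],[0,0,0],0.0],
    [[0,-0.001,0.098],[0,0,0],0.0]
  ],
  "grip_force": 60
}}

```text
time: 3.82
ee_pos: [475.8, -249.9, 168.5]
orientation: [[0.995, 0.034, 0.094], [-0.0, -0.938, 0.348], [0.1, -0.346, -0.933]]
wrist_force: [-0.4, -2.1, 5.9]
opening: 21.5
finger_force: 58.6
```

Call:
{"op": "arm_command", "data": {
  "motion": [
    [[0,0,-0.01],[0,0,0],0],
    [[0,0,-0.025],[0,0,0],0],
    [[0,0,-0.045],[0,0,0],0],
    [[0,0,-0.065],[0,0,0],0],
    [[0,0,-0.085],[0,0,0],0],
    [[0,0,-0.105],[0,0,0],0],
    [[0,0,-0.125],[0,0,0],0],
    [[0,0,-0.145],[0,0,0],0],
    [[0,0,-0.16],[0,0,0],0],
    [[0,0,-0.16],[0,0,0],0],
    [[0,0,-0.16],[0,0,0],0]
  ]
}}

```text
time: 4.73
ee_pos: [460.5, -305.3, 316.6]
orientation: [[0.995, 0.034, 0.092], [-0.0, -0.937, 0.349], [0.098, -0.347, -0.933]]
wrist_force: [-0.7, 0.5, -2.3]
opening: 21.9
finger_force: 58.8
```

```bash
python3 - <<'E'
from h import *
np.set_printoptions(precision=4,suppress=True)
r=env.read_camera('scene');save(r,'s2.png');t=env.read_camera('top');save(t,'t2.png');keep([r,t],'r2.pkl')
i=np.hstack([cv2.resize(r['img'][120:380,340:540],None,fx=2,fy=2),cv2.resize(t['img'][210:340,350:550],None,fx=2,fy=4)])
save({'img':i},'c2.png')
s=env.state();p=np.array(s['ee_pos']);R=np.array(s['orientation']);z=R[:,2]
print(s['time'],p,s['opening'],s['wrist_force'])
tip=p+z*(190-19);print('pred tip',tip,proj(r,tip),proj(t,tip),'head top',proj(r,tip-76*z),proj(t,tip-76*z))
Rn=np.c_[[1,0,0],[0,-1,0],[0,0,-1]].astype(float)
print(go([457,-120,330],Rn),go([455,3,330],Rn))
E
```

```text
4.8333 [ 460.3361 -304.3952  315.2568] 21.613011501934835 [ 0.9715 -0.0121 -0.3081]
pred tip [ 475.7339 -244.3052  155.9046] [459.1026 268.8236] [450.7203 285.5556] head top [482.8422 235.0979] [478.9376 285.5145]
(array([-0.0019, -0.1779,  0.0508]), array([-0.1142, -0.0303,  0.0055])) (array([-0.0039, -0.2931,  0.0938]), array([-0.1142, -0.0303,  0.0055]))
```

View pics/c2.png

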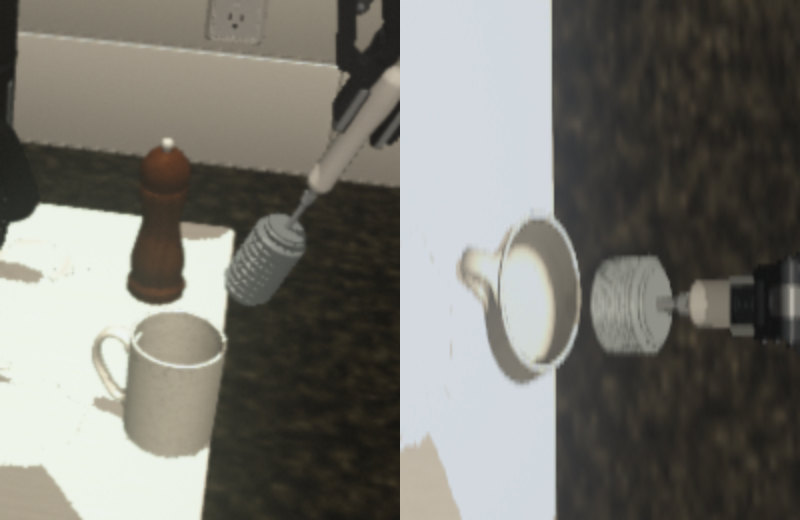

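Call:
{"op": "arm_command", "data": {
  "motion": [
    [[0,-0.015,0.0],[0,0,0],0],
    [[0,-0.04,0.005],[-0.014,-0.004,0.0005],0],
    [[-0.001,-0.065,0.01],[-0.03,-0.008,0.001],0],
    [[-0.001,-0.09,0.015],[-0.045,-0.012,0.002],0],
    [[-0.001,-0.115,0.02],[-0.06,-0.016,0.003],0],
    [[-0.002,-0.14,0.03],[-0.075,-0.02,0.004],0],
    [[-0.002,-0.165,0.042],[-0.09,-0.024,0.005],0],
    [[-0.002,-0.19,0.055],[-0.1,-0.027,0.005],0],
    [[-0.003,-0.215,0.065],[-0.11,-0.029,0.0055],0],
    [[-0.003,-0.24,0.074],[-0.1142,-0.0303,0.0055],0],
    [[-0.003,-0.265,0.083],[-0.1142,-0.0303,0.0055],0],
    [[-0.004,-0.283,0.09],[-0.1142,-0.0303,0.0055],0],
    [[-0.004,-0.2931,0.0938],[-0.1142,-0.0303,0.0055],0],
    [[-0.004,-0.2931,0.0938],[-0.1142,-0.0303,0.0055],0],
    [[-0.004,-0.2931,0.0938],[-0.1142,-0.0303,0.0055],0],
    [[-0.004,-0.2931,0.0938],[-0.1142,-0.0303,0.0055],0]
  ]
}}

```text
time: 6.17
ee_pos: [455.1, 1.8, 330.3]
orientation: [[1.0, -0.001, 0.001], [-0.001, -1.0, -0.002], [0.001, 0.002, -1.0]]
wrist_force: [0.3, 0.2, -0.9]
opening: 21.7
finger_force: 58.9
```

```bash
python3 - <<'E'
from h import *
np.set_printoptions(precision=4,suppress=True)
r=env.read_camera('scene');t=env.read_camera('top');keep([r,t],'r3.pkl')
i=np.hstack([cv2.resize(r['img'][150:350,220:400],None,fx=2.2,fy=2.2),cv2.resize(t['img'][220:340,250:410],None,fx=2.2,fy=3.6667)[:440]])
save({'img':i},'c3.png')
s=env.state();p=np.array(s['ee_pos']);R=np.array(s['orientation']);z=R[:,2]
print(s['time'],p,R,s['wrist_force'])
tip=p+z*(190-19);print('pred tip',tip,proj(r,tip),proj(t,tip),'rim',proj(r,[455,3,105]))
for q in ['brush_tip','canister_lid_tab']:
  print(q,*[[ (d['xy'],d['p']) for d in env.spot_in(q,x)[:2]] for x in (r,t)])
E
```

```text
6.2667 [455.2452   1.4886 330.372 ] [[ 1.     -0.0017  0.0011]
 [-0.0017 -1.     -0.0016]
 [ 0.0011  0.0016 -1.    ]] [ 0.0083 -0.0484 -0.8216]
pred tip [455.4326   1.2129 159.3723] [303.5176 252.5862] [315.4631 292.5359] rim [303.0124 279.7939]
brush_tip [([300.9, 227.8], 0.91), ([323.1, 236.8], 0.7)] [([204.8, 202.4], 0.17)]
canister_lid_tab [([325.8, 238.3], 0.56)] []
```

View pics/c3.png

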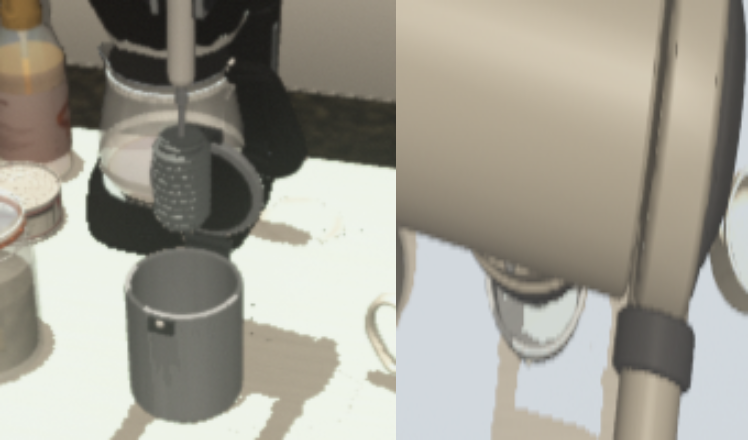

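Call:
{"op": "arm_command", "data": {
  "motion": [
    [[0,-0.001,0.01],[0,0,0],0],
    [[0,-0.0015,0.025],[0,0,0],0],
    [[0,-0.0015,0.045],[0,0,0],0],
    [[0,-0.0015,0.065],[0,0,0],0],
    [[0,-0.0015,0.085],[0,0,0],0],
    [[0,-0.0015,0.105],[0,0,0],0],
    [[0,-0.0015,0.125],[0,0,0],0],
    [[0,-0.0015,0.138],[0,0,0],0],
    [[0,-0.0015,0.144],[0,0,0],0],
    [[0,-0.0015,0.147],[0,0,0],0],
    [[0,-0.0015,0.149],[0,0,0],0],
    [[0,-0.0015,0.15],[0,0,0],0],
    [[0,-0.0015,0.15],[0,0,0],0],
    [[0,-0.0015,0.15],[0,0,0],0]
  ]
}}

```text
time: 7.63
ee_pos: [455.8, 3.7, 181.2]
orientation: [[1.0, -0.0, 0.003], [-0.0, -1.0, -0.002], [0.003, 0.002, -1.0]]
wrist_force: [-0.6, -0.1, -0.8]
opening: 21.8
finger_force: 58.9
```

Call:
{"op": "arm_command", "data": {
  "motion": [
    [[0,0,0.001],[0,0,0],0],
    [[0,0,0.002],[0,0,0],0],
    [[0,0,0.003],[0,0,0],0],
    [[0,0,0.003],[0,0,0],0]
  ]
}}

```text
time: 7.97
ee_pos: [455.4, 3.8, 177.4]
orientation: [[1.0, -0.0, 0.001], [-0.0, -1.0, -0.001], [0.001, 0.001, -1.0]]
wrist_force: [-0.4, -0.4, -1.9]
opening: 21.6
finger_force: 58.9
```

Call:
{"op": "arm_command", "data": {
  "motion": [
    [[0,0,0.001],[0,0,0],0],
    [[0,0,0.002],[0,0,0],0],
    [[0,0,0.002],[0,0,0],0]
  ]
}}

```text
time: 8.22
ee_pos: [455.4, 3.8, 175.3]
orientation: [[1.0, -0.0, 0.001], [-0.0, -1.0, -0.001], [0.001, 0.001, -1.0]]
wrist_force: [-0.3, 0.1, -1.1]
opening: 21.3
finger_force: 58.9
```

Call:
{"op": "arm_command", "data": {
  "motion": [
    [[0,0,0.001],[0,0,0],0],
    [[0,0,0.002],[0,0,0],0],
    [[0,0,0.003],[0,0,0],0],
    [[0,0,0.003],[0,0,0],0]
  ]
}}

```text
time: 8.55
ee_pos: [457.6, 3.6, 174.9]
orientation: [[1.0, -0.0, 0.008], [-0.0, -1.0, -0.002], [0.008, 0.002, -1.0]]
wrist_force: [-0.6, -0.2, 14.1]
opening: 21.7
finger_force: 60.1
```

Call:
{"op": "arm_command", "data": {
  "motion": [
    [[0,0,0.001],[0,0,0],0],
    [[0,0,0.002],[0,0,0],0],
    [[0,0,0.002],[0,0,0],0]
  ]
}}

```text
time: 8.8
ee_pos: [459.1, 3.4, 174.6]
orientation: [[1.0, -0.0, 0.012], [-0.0, -1.0, -0.003], [0.012, 0.003, -1.0]]
wrist_force: [-0.4, 1.0, 25.6]
opening: 21.7
finger_force: 61.0
```

Call:
{"op": "arm_command", "data": {
  "motion": [
    [[0,0,-0.004],[0,0,0],0],
    [[0,0,-0.01],[0,0,0],0],
    [[0,0.004,-0.01],[-0.013,0,0],0],
    [[0,0.008,-0.01],[-0.026,0,0],0],
    [[0,0.012,-0.01],[-0.039,0,0],0],
    [[0,0.012,-0.01],[-0.039,0,0],0],
    [[0,0.012,-0.01],[-0.039,0,0],0],
    [[0,0.012,-0.01],[-0.039,0,0],0]
  ]
}}

```text
time: 9.47
ee_pos: [455.3, -7.8, 180.3]
orientation: [[1.0, -0.0, 0.001], [-0.0, -0.993, -0.122], [0.001, 0.122, -0.993]]
wrist_force: [0.0, 3.7, -0.6]
opening: 21.8
finger_force: 60.1
```

```bash
python3 - <<'E'
from h import *
r=env.read_camera('scene');save(r,'s4.png');s=env.state();print(s)
save({'img':cv2.resize(r['img'][170:350,230:390],None,fx=3,fy=3)},'c4.png')
E
```

```text
{'time': 9.5167, 'q': array([ -5.82753752,  15.58591369, 102.34486127,  -7.93983607,
        61.52217324,  87.95863615]), 'qd': array([-0.14516584,  0.02523491, -0.03313673, -0.36830464, -0.10796932,
        0.25935405]), 'tau': array([-1.11666441e+00, -3.72828662e+01, -2.23215061e+01, -1.50594424e+00,
       -3.53448652e-02, -3.31478710e-03]), 'ee_pos': array([455.38599352,  -7.94336753, 180.44486002]), 'orientation': array([[ 9.99999235e-01, -5.72692028e-04,  1.09669461e-03],
       [-4.34428549e-04, -9.92510081e-01, -1.22161987e-01],
       [ 1.15844166e-03,  1.22161418e-01, -9.92509570e-01]]), 'wrist_force': array([-0.29720204,  2.89773905, -0.08958815]), 'torque': array([ 0.87927032,  0.00929311, -0.02055576]), 'finger_force': 60.11455486994237, 'opening': 21.774944192974328}
```

View pics/c4.png

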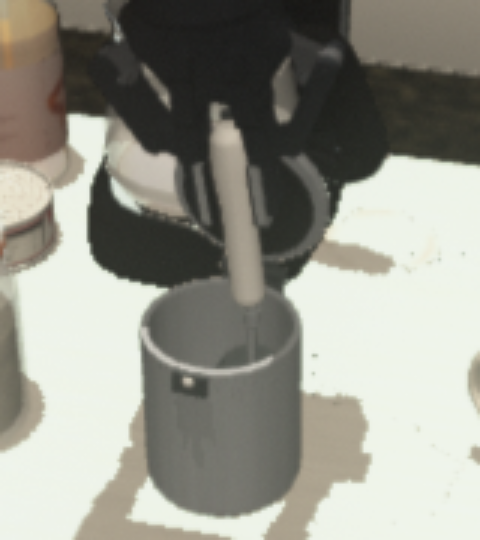

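Call:
{"op": "arm_command", "data": {
  "motion": [
    [[0,-0.0004,0.003],[0,0,0],0],
    [[0,-0.0007,0.006],[0,0,0],0],
    [[0,-0.0009,0.0075],[0,0,0],0],
    [[0,-0.0009,0.0075],[0,0,0],0]
  ]
}}

```text
time: 9.85
ee_pos: [457.3, -8.3, 174.8]
orientation: [[1.0, -0.001, 0.007], [-0.0, -0.992, -0.124], [0.007, 0.124, -0.992]]
wrist_force: [-0.5, 5.7, 14.0]
opening: 21.9
finger_force: 61.4
```

Call:
{"op": "arm_command", "data": {
  "motion": [
    [[0,0.0012,-0.0099],[0,0,0],0],
    [[0,0.003,-0.0248],[0,0,0],0],
    [[0,0.0049,-0.0397],[0,0,0],0],
    [[0,0.0065,-0.0526],[0,0,0],0],
    [[0,0.0077,-0.0625],[0,0,0],0],
    [[0,0.0077,-0.0625],[0,0,0],0],
    [[0,0.0077,-0.0625],[0,0,0],0]
  ]
}}

```text
time: 10.43
ee_pos: [455.5, -8.4, 235.8]
orientation: [[1.0, -0.001, 0.002], [-0.0, -0.992, -0.124], [0.002, 0.124, -0.992]]
wrist_force: [-0.4, 2.0, 0.1]
opening: 21.6
finger_force: 59.9
```

```bash
python3 - <<'E'
from h import *
r=env.read_camera('scene');s=env.state();print(s['ee_pos'],s['wrist_force'])
save({'img':cv2.resize(r['img'][170:350,230:390],None,fx=3,fy=3)},'c5.png')
E
```

```text
[455.18639172  -8.3064492  235.37905252] [-0.47631127  2.30257319 -0.39098374]
```

View pics/c5.png

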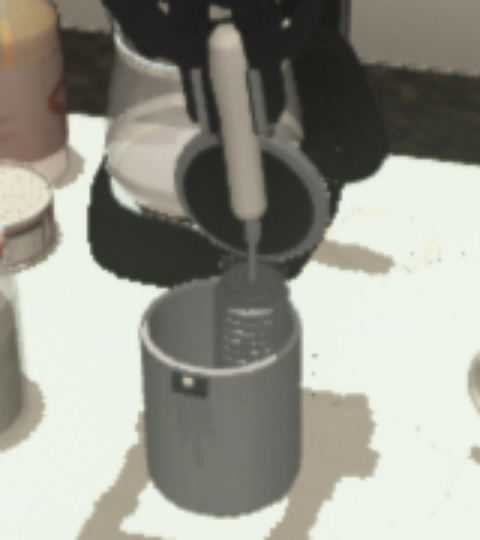

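Call:
{"op": "arm_command", "data": {
  "motion": [
    [[0,-0.0012,0.0099],[0,0,0],0],
    [[0,-0.003,0.0248],[0,0,0],0],
    [[0,-0.0049,0.0397],[0,0,0],0],
    [[0,-0.0065,0.0526],[0,0,0],0],
    [[0,-0.0075,0.061],[0,0,0],0],
    [[0,-0.0076,0.062],[0,0,0],0],
    [[0,-0.0076,0.062],[0,0,0],0],
    [[0,-0.0065,0.0526],[0,0,0],0],
    [[0,-0.0049,0.0397],[0,0,0],0],
    [[0,-0.003,0.0248],[0,0,0],0],
    [[0,-0.0012,0.0099],[0,0,0],0],
    [[0,0,0],[0,0,0],0],
    [[0,0,0],[0,0,0],0],
    [[0,0,0],[0,0,0],0]
  ]
}}

```text
time: 11.65
ee_pos: [455.3, -8.3, 235.5]
orientation: [[1.0, -0.0, 0.001], [-0.0, -0.992, -0.124], [0.001, 0.124, -0.992]]
wrist_force: [0.1, 1.8, -0.1]
opening: 21.4
finger_force: 60.1
```

Call:
{"op": "arm_command", "data": {
  "motion": [
    [[0,-0.0012,0.0099],[0,0,0],0],
    [[0,-0.003,0.0248],[0,0,0],0],
    [[0,-0.0049,0.0397],[0,0,0],0],
    [[0,-0.0065,0.0526],[0,0,0],0],
    [[0,-0.0075,0.061],[0,0,0],0],
    [[0,-0.0076,0.062],[0,0,0],0],
    [[0,-0.0076,0.062],[0,0,0],0],
    [[0,-0.0065,0.0526],[0,0,0],0],
    [[0,-0.0049,0.0397],[0,0,0],0],
    [[0,-0.003,0.0248],[0,0,0],0],
    [[0,-0.0012,0.0099],[0,0,0],0],
    [[0,0,0],[0,0,0],0],
    [[0,0,0],[0,0,0],0],
    [[0,0,0],[0,0,0],0]
  ]
}}

```text
time: 12.82
ee_pos: [455.3, -8.2, 235.4]
orientation: [[1.0, -0.0, 0.001], [-0.0, -0.992, -0.124], [0.001, 0.124, -0.992]]
wrist_force: [0.8, 1.7, -0.4]
opening: 21.7
finger_force: 60.1
```

Call:
{"op": "arm_command", "data": {
  "motion": [
    [[0,-0.0012,0.0099],[0,0,0],0],
    [[0,-0.003,0.0248],[0,0,0],0],
    [[0,-0.0049,0.0397],[0,0,0],0],
    [[0,-0.0065,0.0526],[0,0,0],0],
    [[0,-0.0075,0.061],[0,0,0],0],
    [[0,-0.0076,0.062],[0,0,0],0],
    [[0,-0.0076,0.062],[0,0,0],0],
    [[0,-0.0076,0.062],[0,0,0],0]
  ]
}}

```text
time: 13.48
ee_pos: [456.8, -8.1, 174.7]
orientation: [[1.0, -0.001, 0.005], [-0.0, -0.992, -0.124], [0.005, 0.124, -0.992]]
wrist_force: [0.1, 4.3, 14.1]
opening: 21.7
finger_force: 61.7
```

```bash
python3 - <<'E'
from h import *
np.set_printoptions(precision=4,suppress=True)
Rn=np.c_[[1,0,0],[0,-1,0],[0,0,-1]].astype(float)
for p in [[455.5,3.5,180],[455.5,3.5,240],[455.5,3.5,330]]: print(*go(p,Rn))
E
```

```text
[-0.0012 -0.0109 -0.0067] [ 0.0395 -0.0017 -0.0001]
[-0.0009 -0.0034 -0.0662] [ 0.0395 -0.0017 -0.0001]
[-0.0004  0.0077 -0.1555] [ 0.0395 -0.0017 -0.0001]
```

Call:
{"op": "arm_command", "data": {
  "motion": [
    [[0,-0.004,-0.006],[0.013,0,0],0],
    [[-0.001,-0.008,-0.0085],[0.026,-0.001,0],0],
    [[-0.001,-0.0109,-0.0085],[0.0395,-0.0017,0],0],
    [[-0.001,-0.009,-0.022],[0.0395,-0.0017,0],0],
    [[-0.001,-0.0065,-0.041],[0.0395,-0.0017,0],0],
    [[-0.001,-0.004,-0.0605],[0.0395,-0.0017,0],0],
    [[-0.001,-0.0015,-0.081],[0.0395,-0.0017,0],0],
    [[-0.001,0.001,-0.101],[0.0395,-0.0017,0],0],
    [[-0.001,0.0035,-0.121],[0.0395,-0.0017,0],0],
    [[-0.001,0.006,-0.141],[0.0395,-0.0017,0],0],
    [[-0.0004,0.0077,-0.1555],[0.0395,-0.0017,0],0],
    [[-0.0004,0.0077,-0.1555],[0.0395,-0.0017,0],0],
    [[-0.0004,0.0077,-0.1555],[0.0395,-0.0017,0],0]
  ]
}}

```text
time: 14.57
ee_pos: [454.7, 2.9, 327.9]
orientation: [[1.0, -0.001, -0.005], [-0.001, -1.0, -0.001], [-0.005, 0.001, -1.0]]
wrist_force: [-0.4, 0.2, -0.7]
opening: 21.7
finger_force: 59.2
```

```bash
python3 - <<'E'
from h import *
np.set_printoptions(precision=4,suppress=True)
R=np.load('Rg.npy')
print(*go([460.5,-305.3,318],R));print(*go([460.5,-305.3,345],R));print(env.state()['ee_pos'])
E
```

```text
[0.0061 0.3082 0.0101] [ 0.1139  0.0322 -0.0061]
[ 0.0059  0.3082 -0.0169] [ 0.1139  0.0322 -0.0061]
[454.7345   2.8915 327.944 ]
```

Call:
{"op": "arm_command", "data": {
  "motion": [
    [[0,0.01,0],[0,0,0],0],
    [[0,0.03,-0.002],[0,0,0],0],
    [[0,0.055,-0.004],[0.01,0.003,0],0],
    [[0,0.08,-0.006],[0.02,0.006,-0.001],0],
    [[0.001,0.105,-0.007],[0.032,0.009,-0.002],0],
    [[0.002,0.13,-0.007],[0.044,0.0125,-0.003],0],
    [[0.003,0.155,-0.007],[0.056,0.016,-0.003],0],
    [[0.004,0.18,-0.006],[0.068,0.0195,-0.004],0],
    [[0.004,0.205,-0.004],[0.08,0.0225,-0.004],0],
    [[0.005,0.23,-0.001],[0.09,0.0255,-0.005],0],
    [[0.005,0.255,0.002],[0.1,0.0285,-0.005],0],
    [[0.006,0.28,0.006],[0.11,0.031,-0.006],0],
    [[0.006,0.3,0.009],[0.1139,0.0322,-0.0061],0],
    [[0.0061,0.3082,0.0101],[0.1139,0.0322,-0.0061],0],
    [[0.0061,0.3082,0.0101],[0.1139,0.0322,-0.0061],0],
    [[0.0061,0.3082,0.0101],[0.1139,0.0322,-0.0061],0]
  ]
}}

```text
time: 15.9
ee_pos: [460.3, -304.8, 317.6]
orientation: [[0.995, 0.034, 0.091], [-0.001, -0.936, 0.352], [0.097, -0.35, -0.932]]
wrist_force: [0.6, 0.4, -0.2]
opening: 21.3
finger_force: 59.1
```

```bash
python3 - <<'E'
from h import *
np.set_printoptions(precision=4,suppress=True)
R=np.load('Rg.npy');s=env.state();print(s['ee_pos'])
print(*go([475.6,-249.9,168.5],R))
p=np.array(s['ee_pos']);z=np.array(s['orientation'])[:,2]
for L in (169,): 
  for k in (0,60,100,150): print(k,p+z*(L+k))
E
```

```text
[ 460.3374 -304.7519  317.5677]
[0.0007 0.0014 0.1596] [-0.0007  0.0001 -0.0002]
0 [ 475.7011 -245.2535  160.1355]
60 [ 481.1556 -224.1298  104.2424]
100 [ 484.792  -210.0473   66.9803]
150 [ 489.3375 -192.4442   20.4028]
```

```bash
python3 - <<'E'
from h import *
np.set_printoptions(precision=4,suppress=True)
Rn=np.c_[[1,0,0],[0,-1,0],[0,0,-1]].astype(float)
print(*go([484.5,-201.4,315],Rn))
print('then down', 315-180, 'final from upright:')
R=np.load('Rg.npy');p=np.array([484.5,-201.4,180])
w=Ro.from_matrix(Rn.T@R).as_rotvec()
pf=np.array([475.6,-249.9,171])
tip0=p+[0,0,-169];tipf=pf+R[:,2]*169;print(tip0,tipf)
for f in (.2,.4,.6,.8,.9,1): # keep tip path linear
    Rf=Rn@Ro.from_rotvec(w*f).as_matrix();q=tip0+(tipf-tip0)*f-169*Rf[:,2];print(f,Rn.T@(q-p)/1000,w*f/np.pi)
E
```

```text
[ 0.0237 -0.095   0.041 ] [-0.1144 -0.0306  0.0054]
then down 135 final from upright:
[ 484.5 -201.4   11. ] [ 491.047  -190.7456   13.4464]
0.2 [-0.0019  0.0099 -0.    ] [ 0.0227  0.0062 -0.0011]
0.4 [-0.0038  0.0198  0.0009] [ 0.0455  0.0123 -0.0022]
0.6 [-0.0056  0.0296  0.0027] [ 0.0682  0.0185 -0.0033]
0.8 [-0.0073  0.0392  0.0054] [ 0.091   0.0246 -0.0044]
0.9 [-0.0081  0.0439  0.0071] [ 0.1024  0.0277 -0.005 ]
1 [-0.0089  0.0485  0.009 ] [ 0.1137  0.0308 -0.0056]
```

Call:
{"op": "arm_command", "data": {
  "motion": [
    [[0.004,-0.015,0.006],[-0.019,-0.005,0.001],0],
    [[0.008,-0.032,0.013],[-0.038,-0.01,0.002],0],
    [[0.012,-0.048,0.02],[-0.057,-0.015,0.003],0],
    [[0.016,-0.064,0.027],[-0.076,-0.02,0.004],0],
    [[0.02,-0.08,0.034],[-0.095,-0.025,0.005],0],
    [[0.0237,-0.095,0.041],[-0.1144,-0.0306,0.0054],0],
    [[0.0237,-0.095,0.041],[-0.1144,-0.0306,0.0054],0],
    [[0.0237,-0.095,0.041],[-0.1144,-0.0306,0.0054],0],
    [[0.0237,-0.095,0.041],[-0.1144,-0.0306,0.0054],0]
  ]
}}

```text
time: 16.65
ee_pos: [484.7, -200.6, 316.3]
orientation: [[1.0, 0.003, 0.002], [0.003, -1.0, -0.001], [0.002, 0.001, -1.0]]
wrist_force: [0.2, 0.5, -1.4]
opening: 21.7
finger_force: 59.3
```

Call:
{"op": "arm_command", "data": {
  "motion": [
    [[0,0,0.01],[0,0,0],0],
    [[0,0,0.025],[0,0,0],0],
    [[0,0,0.045],[0,0,0],0],
    [[0,0,0.06],[0,0,0],0],
    [[0,0,0.07],[0,0,0],0],
    [[0,0,0.08],[0,0,0],0],
    [[0,0,0.09],[0,0,0],0],
    [[0,0,0.105],[0,0,0],0],
    [[0,0,0.12],[0,0,0],0],
    [[0,0,0.13],[0,0,0],0],
    [[0,0,0.135],[0,0,0],0],
    [[0,0,0.135],[0,0,0],0],
    [[0,0,0.135],[0,0,0],0]
  ]
}}

```text
time: 17.73
ee_pos: [485.3, -202.0, 181.2]
orientation: [[1.0, 0.001, 0.002], [0.001, -1.0, -0.002], [0.002, 0.002, -1.0]]
wrist_force: [0.5, -0.6, -0.1]
opening: 21.5
finger_force: 59.2
```

Inserted with no contact. Now lean it as it stood.

Call:
{"op": "arm_command", "data": {
  "motion": [
    [[-0.001,0.005,0.0],[0.0113,0.0031,-0.0005],0],
    [[-0.0019,0.0099,0.0],[0.0227,0.0062,-0.0011],0],
    [[-0.0028,0.0148,0.0005],[0.034,0.0092,-0.0016],0],
    [[-0.0038,0.0198,0.001],[0.0455,0.0123,-0.0022],0],
    [[-0.0047,0.0247,0.002],[0.057,0.0154,-0.0027],0],
    [[-0.0056,0.0296,0.003],[0.0682,0.0185,-0.0033],0],
    [[-0.0065,0.0344,0.004],[0.08,0.0215,-0.0039],0],
    [[-0.0073,0.0392,0.0054],[0.091,0.0246,-0.0044],0],
    [[-0.0081,0.0439,0.0085],[0.1024,0.0277,-0.005],0],
    [[-0.0081,0.0439,0.01],[0.1024,0.0277,-0.005],0],
    [[-0.0081,0.0439,0.01],[0.1024,0.0277,-0.005],0]
  ]
}}

```text
time: 18.65
ee_pos: [476.9, -246.4, 171.0]
orientation: [[0.996, 0.029, 0.084], [0.001, -0.949, 0.314], [0.089, -0.313, -0.946]]
wrist_force: [-0.2, -0.1, -1.4]
opening: 21.6
finger_force: 59.2
```

Call:
{"op": "arm_command", "data": {
  "motion": [
    [[0,0,0.0015],[0,0,0],0],
    [[0,0,0.003],[0,0,0],0],
    [[0,0,0.003],[0,0,0],0.3],
    [[0,0,0.003],[0,0,0],0.4],
    [[0,0,0.003],[0,0,0],0.55],
    [[0,0,0.003],[0,0,0],0.7],
    [[0,0,0.003],[0,0,0],0.85],
    [[0,0,0.003],[0,0,0],1],
    [[0,0,0.003],[0,0,0],1],
    [[0,0,0.003],[0,0,0],1],
    [[0,0,0.003],[0,0,0],1],
    [[0,0,0.003],[0,0,0],1]
  ]
}}

```text
time: 19.65
ee_pos: [477.2, -244.7, 168.0]
orientation: [[0.996, 0.03, 0.084], [0.002, -0.949, 0.315], [0.089, -0.314, -0.945]]
wrist_force: [-0.1, 0.1, 0.1]
opening: 85.3
finger_force: 0.0
```

Call:
{"op": "arm_command", "data": {
  "motion": [
    [[0,0,-0.01],[0,0,0],1],
    [[0,0,-0.025],[0,0,0],1],
    [[0,0,-0.045],[0,0,0],1],
    [[0,0,-0.065],[0,0,0],1],
    [[0,0,-0.085],[0,0,0],1],
    [[0,0,-0.105],[0,0,0],1],
    [[0,0,-0.13],[0,0,0],1],
    [[0,0,-0.15],[0,0,0],1],
    [[0,0,-0.15],[0,0,0],1],
    [[0,0,-0.15],[0,0,0],1]
  ]
}}

```text
time: 20.48
ee_pos: [464.6, -292.7, 311.1]
orientation: [[0.996, 0.03, 0.086], [0.002, -0.95, 0.313], [0.091, -0.312, -0.946]]
wrist_force: [0.4, -0.5, -1.4]
opening: 85.2
finger_force: 0.0
```

```bash
python3 - <<'E'
from h import *
np.set_printoptions(precision=4,suppress=True)
r=env.read_camera('scene');t=env.read_camera('top');save(r,'s6.png');save(t,'t6.png');keep([r,t],'r6.pkl')
s=env.state();print(s['time'],s['ee_pos'],s['opening'])
for q in ['brush','mug','mug_mouth','canister_lid_tab','canister_lid','pepper_mill']:
  print(q,*[[ (np.round(d['xy']),round(d['p'],2)) for d in env.spot_in(q,x)[:2]] for x in (r,t)])
i=np.hstack([cv2.resize(r['img'][180:360,270:510],None,fx=1.65,fy=2.2,interpolation=cv2.INTER_CUBIC),cv2.resize(t['img'][230:330,280:490],None,fx=1.9,fy=3.96,interpolation=cv2.INTER_CUBIC)])
save({'img':i},'c6.png')
E
```

```text
20.5833 [ 464.2494 -291.6427  309.2308] 85.22783915393032
brush [(array([463., 263.]), 0.68)] [(array([430., 284.]), 0.74)]
mug [(array([424., 313.]), 0.57)] [(array([410., 272.]), 0.9)]
mug_mouth [(array([420., 312.]), 0.98)] [(array([412., 276.]), 0.71)]
canister_lid_tab [(array([313., 232.]), 0.86)] [(array([317., 264.]), 0.65)]
canister_lid [(array([313., 233.]), 0.86), (array([420., 312.]), 0.38)] [(array([312., 265.]), 0.58)]
pepper_mill [(array([419., 236.]), 0.97)] [(array([400., 185.]), 0.91)]
```

View pics/c6.png

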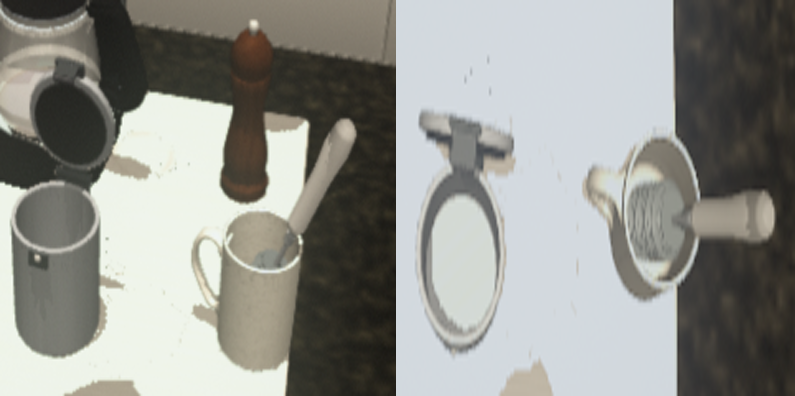

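```bash
python3 - <<'E'
from h import *
np.set_printoptions(precision=4,suppress=True)
r,t=load('r6.pkl')
print('cm top front',atz(t,(275,183),317),atz(t,(318,150),317))
ux=np.array([.9945,-.105]);O=np.array([455.1,3.1])
Rl=np.array([[ux[0],ux[1],0],[ux[1],-ux[0],0],[0,0,-1]])
np.save('Rl.npy',Rl)
for p in [[500,-150,345],[*(O+78*ux),320],[*(O+78*ux),202]]: print(p,*go(p,Rl))
R0=np.array(env.state()['orientation']);print(R0)
E
```

```text
cm top front [605.9598  66.875  317.    ] [662.0074   2.8083 317.    ]
[500, -150, 345] [ 0.0388 -0.1447  0.0145] [-0.1033 -0.0227  0.0385]
[np.float64(532.671), np.float64(-5.09), 320] [ 0.0694 -0.2734  0.0865] [-0.1033 -0.0227  0.0385]
[np.float64(532.671), np.float64(-5.09), 202] [ 0.0589 -0.2364  0.1981] [-0.1033 -0.0227  0.0385]
[[ 0.996   0.0304  0.084 ]
 [ 0.0024 -0.949   0.3151]
 [ 0.0894 -0.3137 -0.9453]]
```

Call:
{"op": "arm_command", "data": {
  "motion": [
    [[0.004,-0.015,0.0],[-0.01,-0.002,0.004],0.8],
    [[0.008,-0.03,0.002],[-0.02,-0.0045,0.0075],0.6],
    [[0.013,-0.05,0.004],[-0.035,-0.008,0.013],0.4],
    [[0.018,-0.07,0.006],[-0.05,-0.011,0.019],0.2],
    [[0.024,-0.09,0.008],[-0.065,-0.0145,0.024],0],
    [[0.03,-0.11,0.01],[-0.08,-0.018,0.03],0],
    [[0.036,-0.13,0.012],[-0.095,-0.021,0.035],0],
    [[0.0388,-0.1447,0.0145],[-0.1033,-0.0227,0.0385],0],
    [[0.044,-0.165,0.025],[-0.1033,-0.0227,0.0385],0],
    [[0.049,-0.185,0.036],[-0.1033,-0.0227,0.0385],0],
    [[0.054,-0.205,0.048],[-0.1033,-0.0227,0.0385],0],
    [[0.059,-0.225,0.059],[-0.1033,-0.0227,0.0385],0],
    [[0.063,-0.245,0.07],[-0.1033,-0.0227,0.0385],0],
    [[0.067,-0.263,0.08],[-0.1033,-0.0227,0.0385],0],
    [[0.0694,-0.2734,0.0865],[-0.1033,-0.0227,0.0385],0],
    [[0.0694,-0.2734,0.0865],[-0.1033,-0.0227,0.0385],0],
    [[0.0694,-0.2734,0.0865],[-0.1033,-0.0227,0.0385],0]
  ]
}}

```text
time: 22.6
ee_pos: [532.6, -5.2, 320.0]
orientation: [[0.995, -0.104, -0.0], [-0.104, -0.995, -0.0], [-0.0, 0.0, -1.0]]
wrist_force: [-1.1, -1.7, 0.5]
opening: -0.4
finger_force: 0.0
```

Call:
{"op": "arm_command", "data": {
  "motion": [
    [[0,0,0.01],[0,0,0],0],
    [[0,0,0.03],[0,0,0],0],
    [[0,0,0.05],[0,0,0],0],
    [[0,0,0.07],[0,0,0],0],
    [[0,0,0.09],[0,0,0],0],
    [[0,0,0.108],[0,0,0],0],
    [[0,0,0.118],[0,0,0],0],
    [[0,0,0.118],[0,0,0],0],
    [[0,0,0.118],[0,0,0],0]
  ]
}}

```text
time: 23.35
ee_pos: [532.8, -5.9, 202.4]
orientation: [[0.994, -0.106, 0.0], [-0.106, -0.994, -0.0], [0.0, 0.0, -1.0]]
wrist_force: [-0.2, 0.2, 0.9]
opening: -0.0
finger_force: 0.0
```

```bash
python3 - <<'E'
from h import *
np.set_printoptions(precision=4,suppress=True)
s=env.state();print(s['time'],s['ee_pos'],s['orientation'],s['opening'],s['wrist_force'])
Rl=np.load('Rl.npy');O=np.array([455.1,3.1]);ux=np.array([.9945,-.105])
for th in [1.5,1.4,1.25,1.1,.95,.8,.65,.5,.37,.25]:
    r=96;x=53-r*np.cos(th)+7*np.sin(th)+11;z=107+r*np.sin(th)+7*np.cos(th)
    print(th,*go([*(O+x*ux),z],Rl))
E
```

```text
23.35 [532.8389  -5.9492 202.444 ] [[ 0.9944 -0.106   0.0001]
 [-0.106  -0.9944 -0.0001]
 [ 0.0001  0.     -1.    ]] -0.045134431643060226 [-0.171   0.1635  0.8786]
1.5 [-0.0141 -0.0008 -0.0008] [ 0.     -0.     -0.0003]
1.4 [-0.0237 -0.0008 -0.0004] [ 0.     -0.     -0.0003]
1.25 [-0.0379 -0.0008  0.0021] [ 0.     -0.     -0.0003]
1.1 [-0.0516 -0.0008  0.0067] [ 0.     -0.     -0.0003]
0.95 [-0.0644 -0.0008  0.0133] [ 0.     -0.     -0.0003]
0.8 [-0.0761 -0.0008  0.0217] [ 0.     -0.     -0.0003]
0.65 [-0.0865 -0.0007  0.0318] [ 0.     -0.     -0.0003]
0.5 [-0.0952 -0.0007  0.0433] [ 0.     -0.     -0.0003]
0.37 [-0.1012 -0.0007  0.0542] [ 0.     -0.     -0.0003]
0.25 [-0.1056 -0.0007  0.0649] [ 0.     -0.     -0.0003]
```

Call:
{"op": "arm_command", "data": {
  "motion": [
    [[-0.007,-0.0008,-0.0004],[0,0,0],0],
    [[-0.0141,-0.0008,-0.0008],[0,0,0],0],
    [[-0.019,-0.0008,-0.0006],[0,0,0],0],
    [[-0.0237,-0.0008,-0.0004],[0,0,0],0],
    [[-0.031,-0.0008,0.0008],[0,0,0],0],
    [[-0.0379,-0.0008,0.0021],[0,0,0],0],
    [[-0.0448,-0.0008,0.0044],[0,0,0],0],
    [[-0.0516,-0.0008,0.0067],[0,0,0],0],
    [[-0.058,-0.0008,0.01],[0,0,0],0],
    [[-0.0644,-0.0008,0.0133],[0,0,0],0],
    [[-0.0703,-0.0008,0.0175],[0,0,0],0],
    [[-0.0761,-0.0008,0.0217],[0,0,0],0],
    [[-0.0761,-0.0008,0.0217],[0,0,0],0],
    [[-0.0761,-0.0008,0.0217],[0,0,0],0]
  ]
}}

```text
time: 24.52
ee_pos: [456.7, 3.8, 180.1]
orientation: [[0.994, -0.105, -0.001], [-0.105, -0.994, 0.0], [-0.001, -0.0, -1.0]]
wrist_force: [-0.1, -0.3, -0.2]
opening: -0.3
finger_force: 0.0
```

```bash
python3 - <<'E'
from h import *
np.set_printoptions(precision=4,suppress=True)
s=env.state();print(s['time'],s['ee_pos'],s['wrist_force'])
r=env.read_camera('scene');t=env.read_camera('top')
for q in ['canister_lid_tab','canister_lid']:
  print(q,*[[ (np.round(d['xy']),round(d['p'],2)) for d in env.spot_in(q,x)[:2]] for x in (r,t)])
ux=np.array([.9945,-.105]);O=np.array([455.1,3.1])
def P(r,th): return [*(O+(53-r*np.cos(th)+7*np.sin(th))*ux),107+r*np.sin(th)+7*np.cos(th)]
print([np.round(proj(r,P(q,.8))) for q in (53,102)],[np.round(proj(t,P(q,.8))) for q in (53,102)])
print([np.round(proj(r,P(q,1.45))) for q in (53,102)])
E
```

```text
24.5167 [456.6863   3.7654 180.0966] [-0.1184 -0.2879 -0.2209]
canister_lid_tab [(array([304., 254.]), 0.8)] [(array([412., 274.]), 0.74)]
canister_lid [(array([304., 253.]), 0.56)] [(array([215., 208.]), 0.29)]
[array([307., 250.]), array([299., 243.])] [array([316., 282.]), array([313., 299.])]
[array([314., 235.]), array([313., 212.])]
```

Call:
{"op": "arm_command", "data": {
  "motion": [
    [[-0.0052,0,0.005],[0,0,0],0],
    [[-0.0104,0,0.0101],[0,0,0],0],
    [[-0.0148,0,0.0158],[0,0,0],0],
    [[-0.0191,0,0.0216],[0,0,0],0],
    [[-0.0221,0,0.027],[0,0,0],0],
    [[-0.0251,0,0.0325],[0,0,0],0],
    [[-0.0273,0,0.0378],[0,0,0],0],
    [[-0.0295,0,0.0432],[0,0,0],0],
    [[-0.0308,0,0.0478],[0,0,0],0],
    [[-0.0321,0,0.0525],[0,0,0],0],
    [[-0.0321,0,0.0525],[0,0,0],0],
    [[-0.034,0,0.045],[0,0,0],0],
    [[-0.042,0,0.04],[0,0,0],0],
    [[-0.048,0,0.04],[0,0,0],0],
    [[-0.048,0,0.04],[0,0,0],0]
  ]
}}

```text
time: 26.07
ee_pos: [408.2, 9.0, 140.9]
orientation: [[0.994, -0.105, 0.0], [-0.105, -0.994, 0.0], [0.0, -0.0, -1.0]]
wrist_force: [0.6, 0.2, -0.0]
opening: 0.0
finger_force: 0.0
```

```bash
python3 - <<'E'
from h import *
s=env.state();p=np.array(s['ee_pos']);print(s['time'],p,s['wrist_force'])
ux=np.array([.9945,-.105]);d=p[:2]-[455.1,3.1];print('xc',d@ux,'r',53-d@ux,'down to 114',p[2]-114)
E
```

```text
26.0667 [408.18603337   8.97281358 140.94379836] [ 0.62884006  0.21154487 -0.01051322]
xc -47.27258524300356 r 100.27258524300356 down to 114 26.943798357591334
```

Call:
{"op": "arm_command", "data": {
  "motion": [
    [[-0.001,0,0.006],[0,0,0],0],
    [[-0.001,0,0.011],[0,0,0],0],
    [[-0.001,0,0.015],[0,0,0],0],
    [[-0.001,0,0.018],[0,0,0],0],
    [[-0.001,0,0.021],[0,0,0],0],
    [[-0.001,0,0.024],[0,0,0],0],
    [[-0.001,0,0.027],[0,0,0],0],
    [[-0.001,0,0.029],[0,0,0],0],
    [[-0.001,0,0.029],[0,0,0],0],
    [[-0.001,0,0.029],[0,0,0],0]
  ]
}}

```text
time: 26.9
ee_pos: [408.3, 8.9, 112.8]
orientation: [[0.994, -0.105, 0.001], [-0.105, -0.994, -0.0], [0.001, 0.0, -1.0]]
wrist_force: [-9.0, 1.4, 25.7]
opening: -0.3
finger_force: 13.2
```

Call:
{"op": "arm_command", "data": {
  "motion": [
    [[0,0,0.0005],[0,0,0],0],
    [[0,0,0.0005],[0,0,0],0],
    [[0,0,-0.005],[0,0,0],0],
    [[0,0,-0.02],[0,0,0],0],
    [[0,0,-0.04],[0,0,0],0],
    [[0,0,-0.065],[0,0,0],0],
    [[0,0,-0.09],[0,0,0],0],
    [[0,0,-0.12],[0,0,0],0],
    [[-0.02,0,-0.15],[0,0,0],0],
    [[-0.04,0,-0.18],[0,0,0],0],
    [[-0.05,0.03,-0.2],[0,0,0],0],
    [[-0.05,0.06,-0.21],[0,0,0],0],
    [[-0.05,0.09,-0.22],[0,0,0],0],
    [[-0.05,0.12,-0.22],[0,0,0],0],
    [[-0.05,0.15,-0.22],[0,0,0],0],
    [[-0.05,0.17,-0.22],[0,0,0],0],
    [[-0.05,0.17,-0.22],[0,0,0],0],
    [[-0.05,0.17,-0.22],[0,0,0],0]
  ]
}}

```text
time: 28.4
ee_pos: [340.8, -155.7, 330.8]
orientation: [[0.994, -0.108, -0.0], [-0.108, -0.994, 0.001], [-0.0, -0.001, -1.0]]
wrist_force: [0.6, 0.3, 0.4]
opening: -0.0
finger_force: 0.0
```

```bash
python3 - <<'E'
from h import *
np.set_printoptions(precision=4,suppress=True)
s=env.state();print(s['time'],s['ee_pos'],s['wrist_force'])
r=env.read_camera('scene');t=env.read_camera('top');keep([r,t],'r9.pkl')
for q in ['canister_lid_tab','canister_lid','brush','mug','pepper_mill','sugar_jar','tin']:
  print(q,*[[ (np.round(d['xy'],1),round(d['p'],2)) for d in env.spot_in(q,x)[:2]] for x in (r,t)])
ux=np.array([.9945,-.105]);O=np.array([455.1,3.1])
for th in (0,.09): 
  P=lambda q:[*(O+(53-q*np.cos(th))*ux),114+q*np.sin(th)]
  print(th,[proj(c,P(q)) for c in (r,t) for q in (53,102)])
# dark-tab centroid and rim edge in scene
for c,n in((r,'s'),(t,'t')):
  u=proj(c,[*(O-49*ux),114]).astype(int);g=cv2.cvtColor(c['img'],6 if 0 else cv2.COLOR_RGB2GRAY)[u[1]-14:u[1]+15:2,u[0]-14:u[0]+15:2];print(u);print(g)
E
```

```text
28.4 [ 340.7534 -155.6666  330.8285] [0.6    0.252  0.3681]
canister_lid_tab [(array([419.3, 313.4]), 0.71), (array([304.1, 274.9]), 0.59)] [(array([312.4, 292.3]), 0.57)]
canister_lid [(array([299.4, 278.7]), 0.88)] [(array([312.3, 295.3]), 0.78)]
brush [(array([459.5, 263.2]), 0.75)] [(array([428.9, 285.6]), 0.85)]
mug [(array([423.7, 311.7]), 0.84)] [(array([413.7, 274.3]), 0.62)]
pepper_mill [(array([418.2, 234.1]), 0.77), (array([301.9, 276.5]), 0.39)] [(array([396.7, 186.3]), 0.9)]
sugar_jar [(array([211.5, 276.1]), 0.77)] [(array([223.5, 291.6]), 0.97), (array([313.3, 295.7]), 0.49)]
tin [(array([233.2, 235.3]), 0.66)] [(array([215.9, 208.1]), 0.88), (array([310.6, 295.3]), 0.62)]
0 [array([302.8657, 275.3602]), array([291.3101, 292.7835]), array([314.6501, 294.8829]), array([311.0542, 320.8023])]
0.09 [array([302.8586, 272.9458]), array([291.2363, 288.0234]), array([314.6417, 294.5505]), array([310.9993, 320.4288])]
[291 292]
[[203 208 210 211 207 124  96  96  97  97  96  95  96  97  95]
 [159 209 210 210 208 203 134  96  96  97  97  96  97  98  99]
 [111 183 211 209 206 207 
[... 1049 characters left out ...]
5 215]
 [216 216 171 191 213 215 215 215 215 215 215 215 215 200 152]
 [216 215 216 133 132 147 161 182 186 192 190 178 155 140 196]
 [216 215 215 130 126 126 125 125 125 124 119 154 195 215 216]
 [216 215 215 122 127 129 129 128 128 127 116 202 214 215 215]
 [215 216 215 206 194 193 167 166 131 121 146 216 215 216 215]
 [215 215 215 216 215 215 216 215 215 215 215 215 215 215 216]
 [215 215 215 215 215 215 215 215 215 215 215 215 215 215 215]
 [215 215 215 215 215 215 215 215 215 215 215 215 215 215 215]
 [215 215 215 215 215 215 215 215 215 215 215 215 215 215 215]
 [215 215 215 215 215 215 215 215 215 216 215 215 215 215 215]
 [215 215 215 215 215 215 215 215 215 215 215 215 215 215 215]]
```

```bash
python3 - <<'E'
from h import *
Rl=np.load('Rl.npy')
for p in [[408,9,330],[408,9,140],[408,9,116.5],[408,9,112]]: print(*go(p,Rl))
E
```

```text
[ 0.0496 -0.1701  0.0013] [-0.0001 -0.     -0.    ]
[ 0.0496 -0.1701  0.1913] [-0.0001 -0.     -0.    ]
[ 0.0496 -0.1701  0.2148] [-0.0001 -0.     -0.    ]
[ 0.0496 -0.1701  0.2193] [-0.0001 -0.     -0.    ]
```

Call:
{"op": "arm_command", "data": {
  "motion": [
    [[0.006,-0.02,0],[0,0,0],0],
    [[0.013,-0.045,0],[0,0,0],0],
    [[0.023,-0.08,0.0],[0,0,0],0],
    [[0.033,-0.115,0.0],[0,0,0],0],
    [[0.043,-0.15,0.02],[0,0,0],0],
    [[0.0496,-0.1701,0.05],[0,0,0],0],
    [[0.0496,-0.1701,0.08],[0,0,0],0],
    [[0.0496,-0.1701,0.11],[0,0,0],0],
    [[0.0496,-0.1701,0.14],[0,0,0],0],
    [[0.0496,-0.1701,0.17],[0,0,0],0],
    [[0.0496,-0.1701,0.19],[0,0,0],0],
    [[0.0496,-0.1701,0.205],[0,0,0],0],
    [[0.0496,-0.1701,0.213],[0,0,0],0],
    [[0.0496,-0.1701,0.2148],[0,0,0],0],
    [[0.0496,-0.1701,0.2148],[0,0,0],0],
    [[0.0496,-0.1701,0.2148],[0,0,0],0]
  ]
}}

```text
time: 30.53
ee_pos: [408.7, 8.9, 117.3]
orientation: [[0.994, -0.105, 0.002], [-0.105, -0.994, -0.0], [0.002, -0.0, -1.0]]
wrist_force: [0.8, -0.2, 0.4]
opening: 0.2
finger_force: 0.0
```

Call:
{"op": "arm_command", "data": {
  "motion": [
    [[0,0,0.001],[0,0,0],0],
    [[0,0,0.002],[0,0,0],0],
    [[0,0,0.003],[0,0,0],0],
    [[0,0,0.004],[0,0,0],0],
    [[0,0,0.0052],[0,0,0],0],
    [[0,0,0.0052],[0,0,0],0]
  ]
}}

```text
time: 31.03
ee_pos: [408.4, 8.9, 113.1]
orientation: [[0.994, -0.105, 0.002], [-0.105, -0.994, -0.0], [0.002, 0.0, -1.0]]
wrist_force: [-5.9, 1.1, 21.4]
opening: -0.4
finger_force: 10.7
```

The lid is confirmed shut: no contact at 117 mm, and a hard stop at 113 mm. I'll retreat and hand in.

Call:
{"op": "arm_command", "data": {
  "motion": [
    [[0,0,-0.005],[0,0,0],0],
    [[0,0,-0.02],[0,0,0],0],
    [[0,0,-0.04],[0,0,0],0],
    [[0,0,-0.065],[0,0,0],0],
    [[0,0,-0.09],[0,0,0],0],
    [[0,0,-0.12],[0,0,0],0],
    [[0,0,-0.15],[0,0,0],0],
    [[0,0,-0.16],[0,0,0],0],
    [[0,0,-0.16],[0,0,0],0],
    [[0,0,-0.16],[0,0,0],0]
  ]
}}

```text
time: 31.87
ee_pos: [407.9, 9.0, 271.3]
orientation: [[0.994, -0.105, 0.001], [-0.105, -0.994, 0.0], [0.001, -0.0, -1.0]]
wrist_force: [0.0, 0.6, -0.4]
opening: -0.1
finger_force: 0.0
```

```bash
python3 -c "
from h import *
s=env.state();print(s['ee_pos'],s['wrist_force']);print(env.close_job())"
```

```text
[407.85539065   8.99134755 271.28071644] [ 0.01732032  0.59753    -0.4072069 ]
the job is handed in; nothing more can be done
None
```

I scrubbed the canister with three full strokes, stood the brush back in the mug bristles down, pressed the lid fully shut, and handed the job in at about 32 s.

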